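# Close up the row in the planing tray and drop the flip stop

### The job

Four candle-block blanks stand in a row in the planing tray. With the fingertips, push on the tail blank only, so that the whole row slides along the fence as one train until it is fully home against the wooden end stop; then tip the flip stop over with a finger so that it drops down into the channel behind the tail blank and the row cannot slide back under the plane. Nothing is picked up or lifted: the blanks stay down in the channel, and the plane, sanding block, mallet and tape measure stay where they are.

Things in the scene. Friction and masses are not known exactly. Their poses are not given: they have to be found in the camera images.
- tray: gang-planing tray screwed to the bench: plywood board, x = -57 to +85, y = -190 to +190 mm, 12 thick. Origin on the bench, below the middle of the channel. y runs along the channel: end stop at the -y end, the row is pushed towards -y; x points across, away from the robot. Channel: x = -26.5 to +26.5 mm, floor 12 mm above the bench, empty and open at the +y end behind the row
- fence_top (a point): middle of the top of the high far fence, which stands on x = +26.5 to +46.5 mm of the tray, top 40 mm above the bench. The near lip stands on x = -42.5 to -26.5 mm, top 26 mm above the bench. Both run the whole length and are lower than the blanks' tops (48 mm above the bench)
- end_stop_face (a point): centre of the face of the dark wooden end stop (53 wide, 26 mm high) which the first blank must touch; at x = 0, y = -155 mm in the tray's frame, 25 mm above the bench. When the row is home the tail blank's free face is 200 mm from it
- blank_1: first blank, next to the end stop: pale birch block 50 x 50 x 36 mm (36 high), 22 mm candle hole bored in the top, about 70 g; origin at the centre of its underside. The four blanks are alike and stand in line in the channel, touching or up to 3 mm apart, the first one 40 to 90 mm short of the end stop. They slide freely
- blank_2: second blank, same size and origin
- blank_3: third blank, same size and origin
- blank_4: tail blank, the last one of the row, farthest from the end stop; same size and origin; the only blank to be touched
- tail_face (a point): centre of the tail blank's free face (50 wide, 36 mm high), the one to push on; 18 mm above the channel floor, 25 mm in the tray's +y direction from the blank's centre
- flip_pivot (a point): pivot of the flip stop, in an aluminium bracket (up to 55 mm above the bench, 21 mm long in y) behind the far fence: at x = +53.5, y = +53 mm in the tray's frame, 44 mm above the bench. Hinge axis parallel to the tray's y axis
- flip_stop (a joint): flip stop, a dark steel arm 66 mm long with a tongue: 0 = down across the channel, 1.57 = upright, 2.3 = limit, leaning back away from the channel. It starts leaning back by its weight on that limit. Swings easily (70 g, no spring): pushed from behind past upright towards the channel it falls shut by its own weight. It cannot go down if the tail blank is not home
- flip_tip (a point): axis of the red plastic roll (11 mm thick, 14 mm long) on the free end of the flip stop, 60 mm from the pivot. With the stop leaning back it is 40 mm farther out than the pivot (tray's +x) and 88 mm above the bench
- flip_tongue (a point): middle of the flip stop's tongue, 10 mm thick along the tray's y. When down, it fills y = +48 to +58 mm of the tray's channel, 3 mm behind the tail blank's free face if the row is home
- block_plane: block plane, 50 x 150 x 62 mm, origin at the centre of its underside; leave alone
- sanding_block: wooden sanding block, 56 x 100 x 28 mm, origin at the centre of its underside; leave alone
- mallet: wooden carver's mallet standing on its head, 72 mm thick, 235 mm high, origin at the centre of its underside; leave alone
- tape_measure: black tape measure, 48 x 85 x 40 mm, origin at the centre of its underside; leave alone

How it is judged:
By the outcome, as a careful person would: the job done as asked, in the order asked, and still so for the second after the job is handed in, with the robot touching nothing.
It also fails if it takes over 38 s, if anything falls off the work surface, if the arm or the gripper's body presses on something with over 40 N, if the wrist force passes 120 N, or if a joint passes its speed limit or range.

### The arm

A 7-joint arm with a two-finger parallel gripper is mounted at the origin on a cart in front of the work surface, level with it; the furniture and walls round the work are solid. World frame = base frame: x ahead of the robot, y to its left, z up, the work surface at z = 0. Lengths are in m, angles in rad, forces in N, time in s.
With the tool pointing down it reaches from about 0.425 to 0.925 m from the base axis. Payload 6.8 kg.
Tool frame: the origin (TCP) lies at the very end of the fingers, on their centre line; the grasp point (between the pads) lies 19 mm behind it (ctrl.tcp_to_grasp is the distance from the TCP to the grasp point, in m); x points along the fingers, z is the direction in which the jaws open and shut, and the axes are right-handed (so a half turn about x gives the same grasp; the last joint's range is limited). The gripper opens to 88 mm and grips with 3 to 60 N. Pads are 20 mm wide; open, the fingers measure 115 mm over their backs; the gripper's body (75 mm by 178 mm) begins 61 mm behind the grasp point.
Start: joints at [1.061, 0.477, 0.022, 1.555, -0.011, 1.109, -0.083], TCP at [0.264, -0.621, 0.223] pointing down, gripper open.
Joint ranges: [-2.96, 2.96], [-0.34, 2.1], [-1.41, 1.46], [0.24, 2.44], [-1.37, 4.51], [0.17, 1.92], [-2.96, 2.96]. Speed limits (rad/s): [2.39, 2.39, 3.14, 3.14, 3.14, 3.14, 3.14].

### API

Orientations are given as a unit quaternion [x, y, z, w].
In Python, from rig import monitor, cams, order, trace, ctrl gives the robot as it stands. The module is installed in compiled form; this text tells all that it offers.
- The arm moves only by the tool jog_arm, never from a script. Its argument "plan" is a list that holds one entry, the list of rows, each a list of 5 numbers: the shift along the tool's x, y, z in m, then the turn about the tool's x in rad, then the opening, from 0 (shut) to 1 (fully open). A call has 1 to 8 rows; each row shifts and turns the commanded pose from where the row before left it, along the tool's axes as they then stand; what a row does not reach is not made up. A row lasts 1/12 s, in which the tool goes at most 41.7 mm and 7.16 degrees, less where a joint would pass 70% of its speed; a pose out of reach is approached as far as the arm can. A call is refused whole if a number of a shift passes 0.0417 or a number of a turn 0.125, either way. A call with a gripper value outside its range is refused whole. The fingers move at their own pace and stop on an object; "force" is the grip in N (left out, the last holds). Time passes only in rows, so rows that do not move let the fingers close. It gives the time, the measured TCP pose, the force and the opening at its end, in the units of the state.
- monitor.observe(): the state, without advancing time (a new reading comes with each control period).
- cams.camera(name): name is "side" or "top"; returns a dict with "image" (420x560x3 uint8, blue, green, red), "fx", "fy", "cx", "cy" (pixels), "camera_from_world" (4x4, takes a point from world to camera coordinates). Camera axes: x right, y up, looking along -z (the intrinsics and any distortion apply to the point x, -y, -z); pixel columns grow to the right and rows downward; lengths in m; the calibration is good to about 2 mm. A picture is of the moment at which its call begins. There is no depth.
- order.job_done(): hands the job in, once; it reports no verdict.
Trained networks look in the newest picture that a camera, given by its name, has taken for a name from the list of things; names that differ only in an ending like _2 or _b are one class to them, and where a whole thing is asked for, a point or a joint stands for the part that bears it (a point fixed in the world has none). Each returns a list of dicts, best first, with "conf" (0 to 1); they miss things now and then, are a little off and sometimes report something else, mostly with a low value. They report only what shows in the picture. A call takes as long as a camera call.
- trace(target, camera): "pixels" (420x560 bool, what is visible of it) and "centre" ([column, row] in pixels, amid what is visible of it).
The state is a dict: "time": time; "joint_positions": joint angles; "joint_velocities": joint speeds; "effort": joint torques, N m; "tcp_pos": TCP position; "eef_rot": TCP orientation; "force": force on the tool from outside, world axes, zero at the start; "wrist_torque": the same for the moment, N m; "opening": finger opening in m.
Only numpy, scipy, OpenCV 4.12 (cv2) and the standard library are available. Lean on these libraries where they do the work, as an engineer would, in place of code of your own. Each camera call takes 0.05 s, during which the arm holds its last target.

## Working session

There is one attempt and no reset: what is moved stays moved. The work goes in short steps, Python scripts to look and compute and a tool call to move; the robot and the scene stay as the last step left them, time stands still between calls to the robot, and variables do not carry over. Pictures are saved under pics/ and viewed, and the job is handed in when it is done.

Besides the shell and the picture viewer there is one more tool, called after ">>>" as a command line: name --argument value ..., lists and objects as JSON in quotes. jog_arm: Moves the arm, as the interface text tells. Its arguments: {"type":"object","properties":{"plan":{"type":"array"},"force":{"type":"number"}},"required":["plan"]}

```bash
mkdir -p pics; cat > h.py <<'E'
import numpy as np, cv2
from rig import monitor, cams, order, trace, ctrl
def snap(name, fn):
    c=cams.camera(name); cv2.imwrite('pics/'+fn,c['image']); return c
def proj(c,P):
    P=np.atleast_2d(P); T=np.array(c['camera_from_world']); q=P@T[:3,:3].T+T[:3,3]
    return np.c_[c['cx']+c['fx']*q[:,0]/-q[:,2], c['cy']+c['fy']*(-q[:,1])/-q[:,2]]
def ray(c,uv):
    T=np.array(c['camera_from_world']); R=T[:3,:3]; o=-R.T@T[:3,3]
    d=R.T@np.array([(uv[0]-c['cx'])/c['fx'],-(uv[1]-c['cy'])/c['fy'],-1.]); return o,d
def atz(c,uv,z):
    o,d=ray(c,uv); return o+d*(z-o[2])/d[2]
E
python3 - <<'E'
from h import *
print(monitor.observe())
for n in ['top','side']:
    c=snap(n,n+'0.png'); print({k:v for k,v in c.items() if k!='image'})
    for t in ['tray','fence_top','end_stop_face','blank_1','tail_face','flip_pivot','flip_stop','flip_tip','flip_tongue','block_plane','mallet','sanding_block','tape_measure']:
        try: print(n,t,[(round(r['conf'],2),np.round(r['centre'],1)) for r in trace(t,n)][:5])
        except Exception as e: print(t,e)
E
```

```text
{'time': 0.0, 'joint_positions': array([ 1.06091147,  0.47778215,  0.02233731,  1.55644615, -0.01151182,
        1.10933224, -0.08310937]), 'joint_velocities': array([ 0.00129088, -0.00012023,  0.00029506,  0.00058388,  0.00060277,
        0.00101878, -0.00048241]), 'effort': array([-8.54962746e-04, -5.82854283e+01,  1.53388381e+00, -2.72608387e+01,
       -5.45007864e-02,  1.71730825e-02,  1.38734945e-04]), 'tcp_pos': array([ 0.2637151 , -0.62068378,  0.22169597]), 'eef_rot': array([ 0.39049092,  0.59028355, -0.38984834,  0.58915231]), 'force': array([ 0.33661021, -0.7670096 , -0.63234498]), 'wrist_torque': array([ 0.01570659, -0.00816891, -0.00394654]), 'opening': 0.08784623375248063}
{'fx': 433.22001428852957, 'fy': 433.22001428852957, 'cx': 278.3748217145842, 'cy': 215.4467856142504, 'camera_from_world': array([[ 8.55313766e-04, -9.99716873e-01, -2.37790424e-02,
         8.23805789e-02],
       [ 9.80813826e-01, -3.79693933e-03,  1.94909778e-01,
        -5.06972505e-01],
       [-1.94944881e-01, -2.34895226e-02,  9.80532884e-01,
        -1.17730224e+00],
       [ 0.00000000e+00, 
[... 1389 characters left out ...]
op_face [(0.62, array([272. , 229.5])), (0.49, array([255.6, 130.9]))]
side blank_1 [(0.64, array([282.2, 227.9])), (0.63, array([288.3, 198.6])), (0.62, array([284.4, 215.1])), (0.53, array([290.7, 189.3]))]
side tail_face [(0.59, array([281.9, 231.8])), (0.43, array([287.9, 202.3]))]
side flip_pivot [(0.8, array([272.4, 228.5]))]
side flip_stop [(0.7, array([256.3, 206.3]))]
side flip_tip []
side flip_tongue [(0.54, array([254.2, 205.3]))]
side block_plane [(0.57, array([237.6, 327.7])), (0.37, array([278.7, 227.6]))]
side mallet [(0.74, array([257.1, 131.9]))]
side sanding_block [(0.67, array([325.9, 326.1]))]
side tape_measure [(0.7, array([293.9, 146.8])), (0.69, array([240.4, 325.1]))]
```

```bash
python3 - <<'E'
import cv2
for n,(x0,y0,w,h) in {'top':(180,130,200,150),'side':(180,120,200,150)}.items():
    im=cv2.imread(f'pics/{n}0.png'); cv2.imwrite(f'pics/{n}0z.png',cv2.resize(im[y0:y0+h,x0:x0+w],None,fx=4,fy=4,interpolation=cv2.INTER_CUBIC))
E
```

```text
(no output)
```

View pics/top0.png

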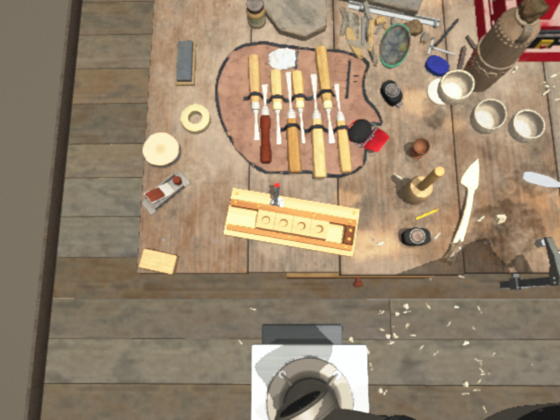

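View pics/side0.png

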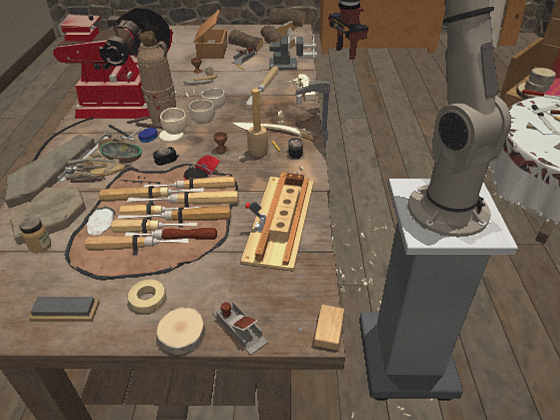

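```bash
ls pics
```

```text
side0.png
side0z.png
top0.png
top0z.png
```

View pics/top0z.png

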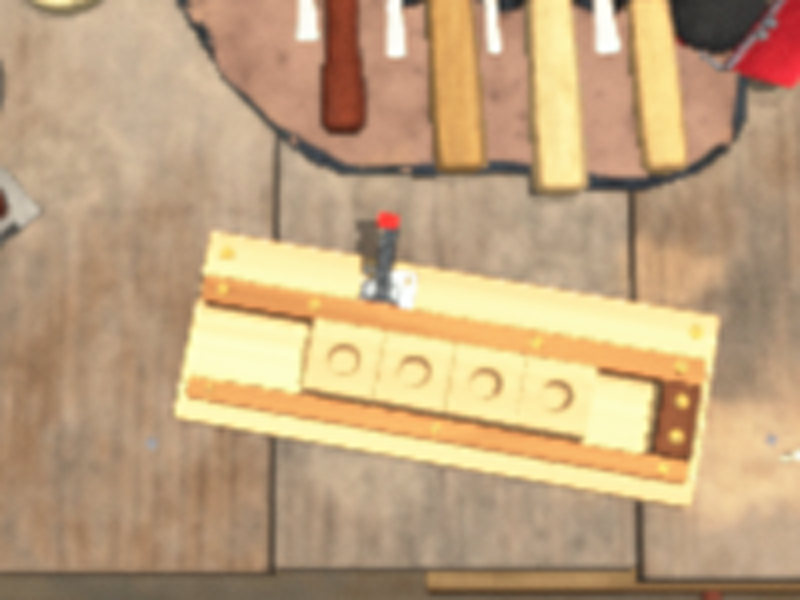

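View pics/side0z.png

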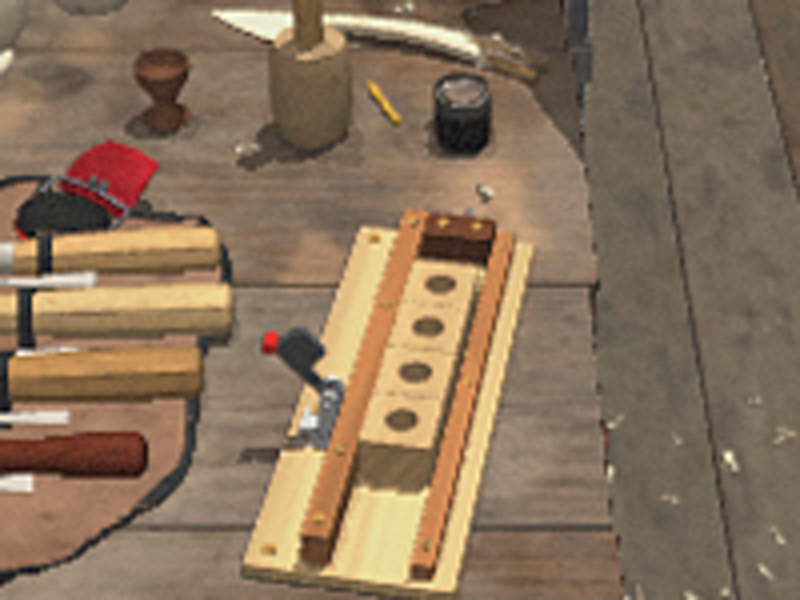

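```bash
cat > tray.py <<'E'
from h import *
from scipy.optimize import least_squares
def w(p,L):
    L=np.atleast_2d(L).astype(float)/1000; c,s=np.cos(p[2]),np.sin(p[2])
    return np.c_[p[0]+c*L[:,0]-s*L[:,1],p[1]+s*L[:,0]+c*L[:,1],L[:,2]]
E
python3 - <<'E'
from tray import *
cs={n:cams.camera(n) for n in['top','side']}
L=np.array([[85,190,12],[85,-190,12],[-57,-190,12],[-57,190,12],[93.5,53,88]])
off={'top':(180,130),'side':(180,120)}
Z={'top':[(212,232),(719,316),(690,504),(175,417),(388,220)],'side':[(243,575),(360,228),(533,240),(457,597),(270,342)]}
uv={n:(np.array(Z[n])+.5)/4-.5+off[n] for n in Z}
def f(p,ns): return np.concatenate([(proj(cs[n],w(p,L))-uv[n]).ravel() for n in ns])
for ns in (['top'],['side'],['top','side']):
    r=least_squares(f,[.5,0.05,-.15],args=(ns,)); print(ns,r.x,np.round(r.fun,1))
p=r.x
np.save('p.npy',p)
# tail blank edge: top image top-edge corners; 
c,s=np.cos(p[2]),np.sin(p[2])
def loc(P): d=P[:2]-p[:2]; return np.round([1000*(c*d[0]+s*d[1]),1000*(-s*d[0]+c*d[1])],1)
for n,pts in {'top':[(318,318),(303,389),(597,372),(583,438),(344,360),(412,373),(485,385),(556,397)],'side':[(362,440),(433,450),(440,285),(428,326),(415,372),(403,419)]}.items():
    for q in pts: print(n,q,loc(atz(cs[n],(np.array(q)+.5)/4-.5+off[n],.048)))
E
```

```text
['top'] [ 0.48454989  0.04756322 -0.17214155] [-0.5 -0.4 -0.  -0.5  0.4  0.3 -0.6 -0.1  0.7  0.5]
['side'] [ 0.48123768  0.05311405 -0.16895848] [-0.  -1.6 -0.6  0.1 -0.1  1.5  0.  -0.2  0.6  1. ]
['top', 'side'] [ 0.48287066  0.04928028 -0.16986903] [-1.2  0.3 -0.6 -0.1 -0.1  0.8 -1.2  0.7 -0.   1.2 -0.6 -2.7 -1.1 -0.7
 -0.6  0.8 -0.7 -1.3  0.1  0. ]
top (318, 318) [28.  93.4]
top (303, 389) [-24.3  94.8]
top (597, 372) [  22.2 -108.1]
top (583, 438) [ -26.  -105.4]
top (344, 360) [ 1.1 69.8]
top (412, 373) [-0.2 20.6]
top (485, 385) [ -0.1 -31.7]
top (556, 397) [ -0.3 -82.3]
side (362, 440) [21.6 96.8]
side (433, 450) [-27.4  98.4]
side (440, 285) [ -2.3 -79.4]
side (428, 326) [ -1.7 -30.5]
side (415, 372) [-1.4 21.4]
side (403, 419) [-1.9 71.3]
```

```bash
cat > st.py <<'E'
from tray import *
from scipy.spatial.transform import Rotation as R
p=[.4838,.0490,-.1705]
def rep(target=None,o=None):
    o=o or monitor.observe(); Rm=R.from_quat(o['eef_rot']).as_matrix(); t=o['tcp_pos']
    c,s=np.cos(p[2]),np.sin(p[2]); d=t[:2]-p[:2]
    print('t',round(o['time'],2),'tcp',np.round(t,4),'tray',np.round([1e3*(c*d[0]+s*d[1]),1e3*(-s*d[0]+c*d[1]),1e3*t[2]],1),'F',np.round(o['force'],1),'open',round(o['opening'],4))
    T=np.array([[c,-s,0],[s,c,0],[0,0,1]])
    print('tool axes in tray (cols)\n',np.round(T.T@Rm,3), 'j',np.round(o['joint_positions'],2))
    if target is not None:
        W=w(p,target)[0]; print('need in tool axes mm',np.round(1e3*Rm.T@(W-t),1))
E
python3 -c "
from st import *
rep([0,140,120])"
```

```text
t 1.5 tcp [ 0.264  -0.6213  0.2227] tray [-102.9 -697.8  222.7] F [-0.5  1.6 -0.2] open 0.088
tool axes in tray (cols)
 [[ 0.     0.841  0.542]
 [-0.     0.542 -0.841]
 [-1.     0.     0.   ]] j [ 1.06  0.48  0.02  1.56 -0.01  1.11 -0.08]
need in tool axes mm [ 102.7  540.2 -648.6]
```

>>> jog_arm --plan '[[[0,0,0,0.1144,0],[0,0,0,0.1144,0],[0,0,0,0.1144,0],[0,0,0,0.1144,0],[0,0,0,0.1144,0],[0,0.0063,-0.03,0,0],[0,0.0063,-0.03,0,0],[0,0.0063,-0.03,0,0]]]'

```text
time: 2.17
tcp_pos: [0.2979, -0.5349, 0.2224]
eef_rot: [-0.541, -0.455, 0.541, -0.455]
force: [0.9, 0.3, 0.1]
opening: 0.0379
```

```bash
python3 -c "
from st import *
rep([-15,-174,200])"
```

```text
t 2.17 tcp [ 0.2979 -0.5349  0.2224] tray [ -84.1 -607.   222.4] F [0.9 0.3 0.1] open 0.0379
tool axes in tray (cols)
 [[-0.     1.    -0.001]
 [-0.    -0.001 -1.   ]
 [-1.    -0.     0.   ]] j [ 0.86  0.37  0.13  1.72 -0.05  1.05 -0.73]
need in tool axes mm [  22.4   68.8 -433. ]
```

>>> jog_arm --plan '[[[0,0.0065,-0.036,0,0],[0,0.0065,-0.036,0,0],[0,0.0065,-0.036,0,0],[0,0.0065,-0.036,0,0],[0,0.006,-0.036,0,0],[0,0.006,-0.036,0,0],[0,0.006,-0.036,0,0],[0,0.006,-0.036,0,0]]]'

```text
time: 2.83
tcp_pos: [0.3962, -0.2588, 0.223]
eef_rot: [0.541, 0.455, -0.541, 0.456]
force: [0.4, 0.3, -0.4]
opening: 0.0005
```

>>> jog_arm --plan '[[[0,0.005,-0.036,0,0],[0,0.005,-0.036,0,0],[0,0.005,-0.036,0,0],[0,0.004,-0.036,0,0],[0,0.002,-0.036,0,0],[0,0.002,-0.036,0,0],[0,0.002,-0.036,0,0],[0,0.002,-0.036,0,0]]]'

```text
time: 3.5
tcp_pos: [0.4715, 0.0206, 0.223]
eef_rot: [0.541, 0.455, -0.541, 0.456]
force: [0.5, -0.3, 0.5]
opening: 0.0001
```

```bash
python3 -c "
from st import *
rep([0,145,120])"
```

```text
t 3.5 tcp [0.4715 0.0206 0.223 ] tray [ -7.3 -30.1 223. ] F [ 0.5 -0.3  0.5] open 0.0001
tool axes in tray (cols)
 [[ 0.001  1.     0.   ]
 [ 0.     0.    -1.   ]
 [-1.     0.001 -0.   ]] j [ 0.08  0.16 -0.29  2.01  0.05  0.98 -1.97]
need in tool axes mm [ 103.     7.2 -175.1]
```

>>> jog_arm --plan '[[[0,0.0014,-0.035,0,0],[0,0.0014,-0.035,0,0],[0,0.0014,-0.035,0,0],[0,0.0014,-0.035,0,0],[0.02,0.0014,-0.035,0,0],[0.03,0,0,0,0],[0.03,0,0,0,0],[0.023,0,0,0,0]]]'

```text
time: 4.17
tcp_pos: [0.5072, 0.1907, 0.1177]
eef_rot: [-0.54, -0.456, 0.541, -0.456]
force: [0.2, 0.3, -0.5]
opening: 0.0009
```

```bash
python3 -c "
from st import *
rep([0,145,27])
for n in ['top','side']:
    c=snap(n,n+'1.png'); im=c['image'][120:270,180:380]; cv2.imwrite('pics/'+n+'1z.png',cv2.resize(im,None,fx=4,fy=4,interpolation=cv2.INTER_CUBIC))
"
```

```text
t 4.17 tcp [0.5072 0.1907 0.1177] tray [ -1.  143.6 117.7] F [ 0.2  0.3 -0.5] open 0.0009
tool axes in tray (cols)
 [[-0.001  1.     0.002]
 [-0.     0.002 -1.   ]
 [-1.    -0.001  0.   ]] j [-0.19  0.41 -0.35  1.95  0.19  0.81 -2.39]
need in tool axes mm [90.7  1.1 -1.4]
```

View pics/side1z.png

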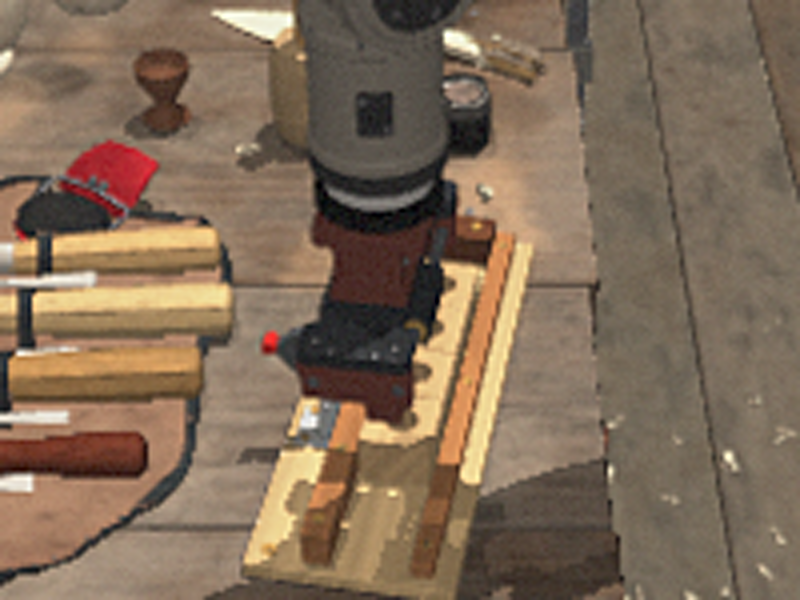

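View pics/top1z.png

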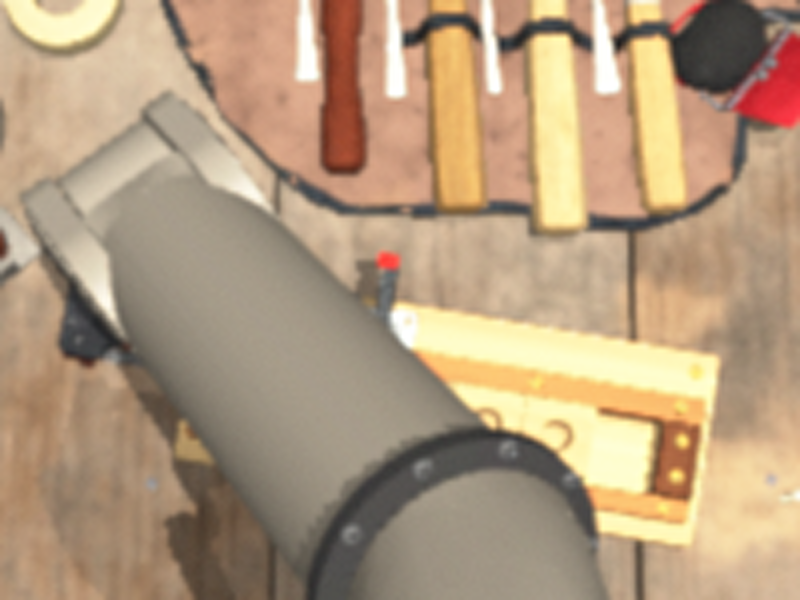

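>>> jog_arm --plan '[[[0.03,0.001,0,0,0],[0.03,0,0,0,0],[0.02,0,0,0,0],[0.01,0,0,0,0],[0,0,0.008,0,0],[0,0,0.008,0,0],[0,0,0.006,0,0],[0,0,0.004,0,0]]]'

```text
time: 4.93
tcp_pos: [0.5055, 0.163, 0.0312]
eef_rot: [0.542, 0.455, -0.54, 0.456]
force: [0.0, -0.4, -0.5]
opening: 0.0004
```

```bash
python3 -c "
from st import *
rep([0,59,27])
"
```

```text
t 4.93 tcp [0.5055 0.163  0.0312] tray [  2.  116.1  31.2] F [ 0.  -0.4 -0.5] open 0.0004
tool axes in tray (cols)
 [[ 0.002  1.    -0.001]
 [ 0.    -0.001 -1.   ]
 [-1.     0.002 -0.   ]] j [-0.19  0.53 -0.31  2.03  0.27  0.62 -2.41]
need in tool axes mm [ 4.2 -1.9 57.1]
```

>>> jog_arm --plan '[[[0,-0.002,0.004,0,0],[0,0,0.004,0,0],[0,0,0.004,0,0],[0,0,0.005,0,0],[0,0,0.005,0,0],[0,0,0.005,0,0],[0,0,0.005,0,0],[0,0,0.005,0,0]]]'

```text
time: 5.6
tcp_pos: [0.4963, 0.1281, 0.0298]
eef_rot: [0.541, 0.456, -0.54, 0.456]
force: [-0.3, 2.3, 1.6]
opening: 0.0005
```

```bash
python3 -c "
from st import *
rep([0,59,27])
c=snap('top','top2.png'); cv2.imwrite('pics/top2z.png',cv2.resize(c['image'][130:280,180:380],None,fx=4,fy=4,interpolation=cv2.INTER_CUBIC))
"
```

```text
t 5.6 tcp [0.4963 0.1281 0.0298] tray [-1.1 80.  29.8] F [-0.3  2.3  1.6] open 0.0005
tool axes in tray (cols)
 [[ 0.  1.  0.]
 [ 0.  0. -1.]
 [-1.  0. -0.]] j [-0.12  0.51 -0.31  2.07  0.27  0.6  -2.36]
need in tool axes mm [ 2.8  1.  21. ]
```

View pics/top2z.png

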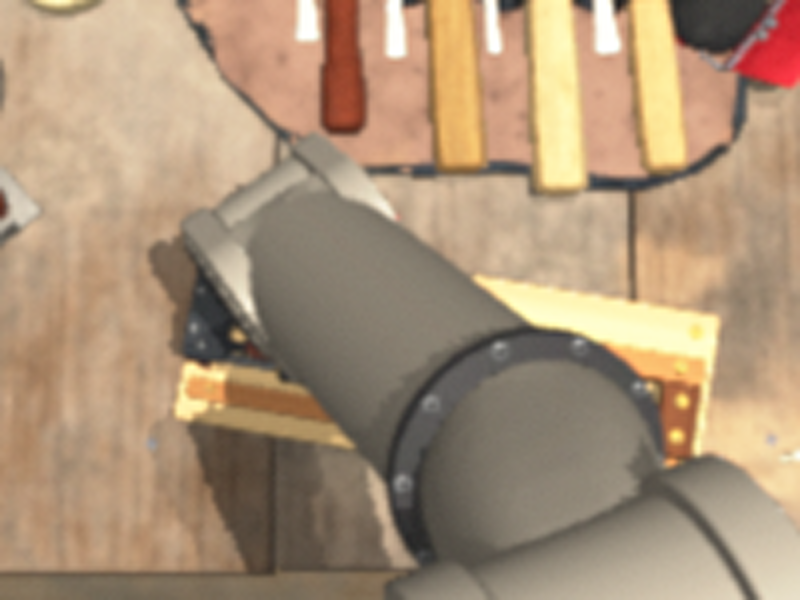

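>>> jog_arm --plan '[[[0,0,0.003,0,0],[0,0,0.003,0,0],[0,0,0.003,0,0],[0,0,0.002,0,0],[0,0,0.002,0,0]]]'

```text
time: 6.07
tcp_pos: [0.4938, 0.1151, 0.0295]
eef_rot: [-0.541, -0.456, 0.541, -0.456]
force: [0.3, 1.3, 1.4]
opening: 0.0004
```

>>> jog_arm --plan '[[[0,0,0.0015,0,0],[0,0,0.0015,0,0]]]'

```text
time: 6.23
tcp_pos: [0.4933, 0.1122, 0.0295]
eef_rot: [-0.541, -0.456, 0.541, -0.456]
force: [0.4, 0.8, -0.3]
opening: 0.0006
```

>>> jog_arm --plan '[[[0,0,0.0015,0,0],[0,0,0.0015,0,0]]]'

```text
time: 6.4
tcp_pos: [0.4928, 0.1093, 0.0296]
eef_rot: [-0.541, -0.456, 0.541, -0.456]
force: [0.7, 1.4, 0.2]
opening: 0.0007
```

```bash
python3 -c "
from st import *
rep([0,59,27])
"
```

```text
t 6.4 tcp [0.4928 0.1093 0.0296] tray [-1.3 61.  29.6] F [0.7 1.4 0.2] open 0.0007
tool axes in tray (cols)
 [[-0.  1.  0.]
 [-0.  0. -1.]
 [-1. -0.  0.]] j [-0.09  0.5  -0.31  2.09  0.26  0.59 -2.33]
need in tool axes mm [2.6 1.3 2. ]
```

>>> jog_arm --plan '[[[0,0,0.0015,0,0],[0,0,0.0015,0,0]]]'

```text
time: 6.57
tcp_pos: [0.4924, 0.1063, 0.0296]
eef_rot: [-0.541, -0.456, 0.541, -0.456]
force: [0.5, 1.7, -0.5]
opening: 0.0001
```

>>> jog_arm --plan '[[[0,0,0.001,0,0],[0,0,0.001,0,0]]]'

```text
time: 6.73
tcp_pos: [0.4921, 0.1044, 0.0296]
eef_rot: [-0.541, -0.456, 0.541, -0.456]
force: [0.8, 1.2, -0.2]
opening: 0.0006
```

>>> jog_arm --plan '[[[0,0,0.001,0,0],[0,0,0.001,0,0]]]'

```text
time: 6.9
tcp_pos: [0.492, 0.103, 0.0297]
eef_rot: [0.541, 0.456, -0.54, 0.456]
force: [-0.2, 3.8, -0.8]
opening: 0.0004
```

>>> jog_arm --plan '[[[0,0,0.001,0,0],[0,0,0.001,0,0]]]'

```text
time: 7.07
tcp_pos: [0.4926, 0.1027, 0.0302]
eef_rot: [0.542, 0.456, -0.539, 0.456]
force: [2.7, 7.8, -0.6]
opening: 0.0005
```

>>> jog_arm --plan '[[[0,0,0.001,0,0],[0,0,0,0,0]]]'

```text
time: 7.23
tcp_pos: [0.4929, 0.1027, 0.0304]
eef_rot: [0.542, 0.456, -0.538, 0.456]
force: [1.7, 8.6, 0.1]
opening: 0.0004
```

```bash
python3 -c "
from st import *
rep([0,59,27])
c=snap('side','side3.png'); cv2.imwrite('pics/side3z.png',cv2.resize(c['image'][120:270,180:380],None,fx=4,fy=4,interpolation=cv2.INTER_CUBIC))
"
```

```text
t 7.23 tcp [0.4929 0.1027 0.0304] tray [-0.1 54.5 30.4] F [1.7 8.6 0.1] open 0.0004
tool axes in tray (cols)
 [[ 0.003  1.     0.002]
 [ 0.005  0.002 -1.   ]
 [-1.     0.003 -0.005]] j [-0.07  0.5  -0.31  2.09  0.26  0.58 -2.31]
need in tool axes mm [ 3.4  0.1 -4.5]
```

View pics/side3z.png

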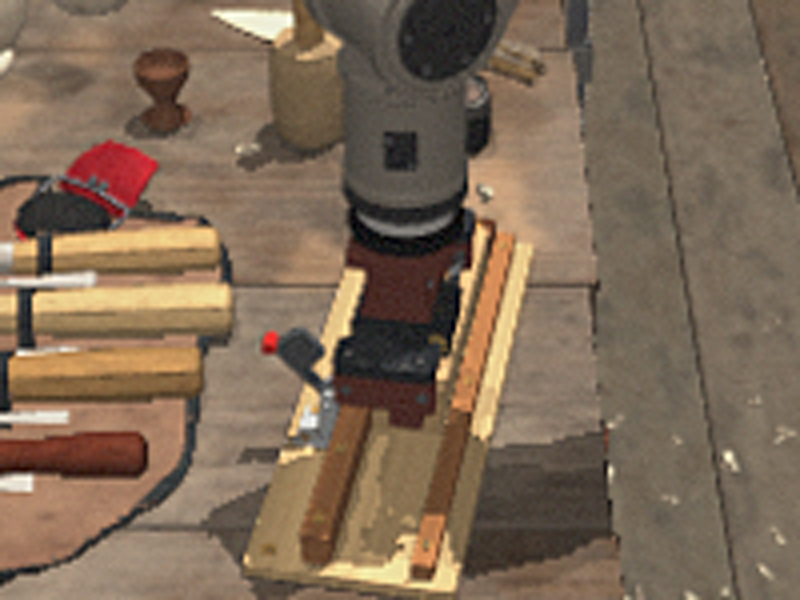

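>>> jog_arm --plan '[[[0,0,-0.006,0,0],[0,0,-0.01,0,0],[0,0,-0.015,0,0],[0,0,-0.02,0,0],[0,0,-0.01,0,0],[-0.03,0,-0.02,0,0],[-0.04,0,-0.035,0,0],[-0.04,0,-0.035,0,0]]]'

```text
time: 7.95
tcp_pos: [0.5136, 0.2334, 0.1229]
eef_rot: [-0.54, -0.455, 0.542, -0.455]
force: [1.0, 0.4, -0.2]
opening: 0.0007
```

>>> jog_arm --plan '[[[-0.02,0,-0.035,0,0],[0,0.02,-0.035,0,0],[0,0.03,-0.025,0,0],[0,0.04,0,0,0],[0,0.04,0,0,0],[0,0.04,0,0,0]]]'

```text
time: 8.45
tcp_pos: [0.6991, 0.2984, 0.142]
eef_rot: [-0.54, -0.456, 0.541, -0.456]
force: [0.8, -0.1, -0.4]
opening: 0.0005
```

```bash
python3 -c "
from st import *
rep([125,53,160])
for n in ['top','side']:
    c=snap(n,n+'4.png'); im=c['image'][130:280,180:380] if n=='top' else c['image'][120:270,180:380]; cv2.imwrite('pics/'+n+'4z.png',cv2.resize(im,None,fx=4,fy=4,interpolation=cv2.INTER_CUBIC))
"
```

```text
t 8.45 tcp [0.6991 0.2984 0.142 ] tray [169.8 282.3 142. ] F [ 0.8 -0.1 -0.4] open 0.0005
tool axes in tray (cols)
 [[-0.     1.     0.002]
 [-0.001  0.002 -1.   ]
 [-1.    -0.     0.001]] j [-0.3   0.71 -0.31  1.37  0.23  1.1  -2.38]
need in tool axes mm [-17.7 -45.2 229.3]
```

View pics/side4z.png

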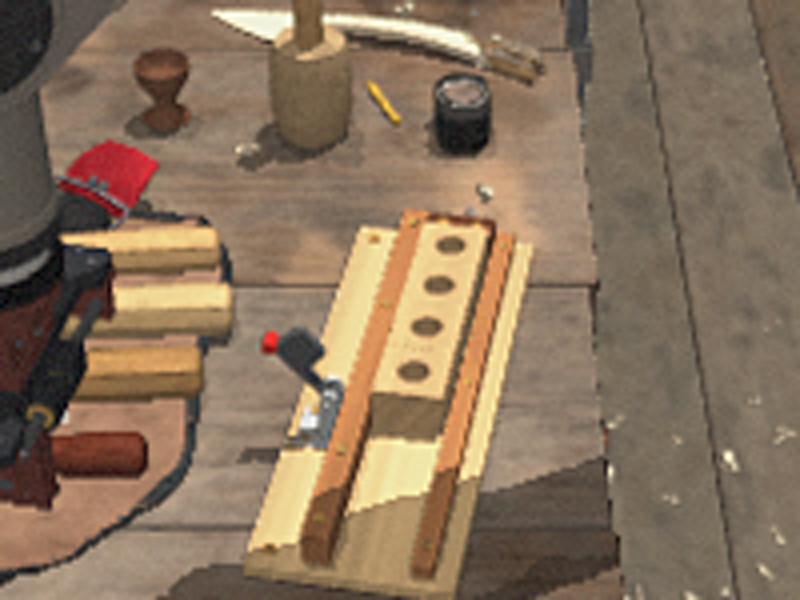

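View pics/top4z.png

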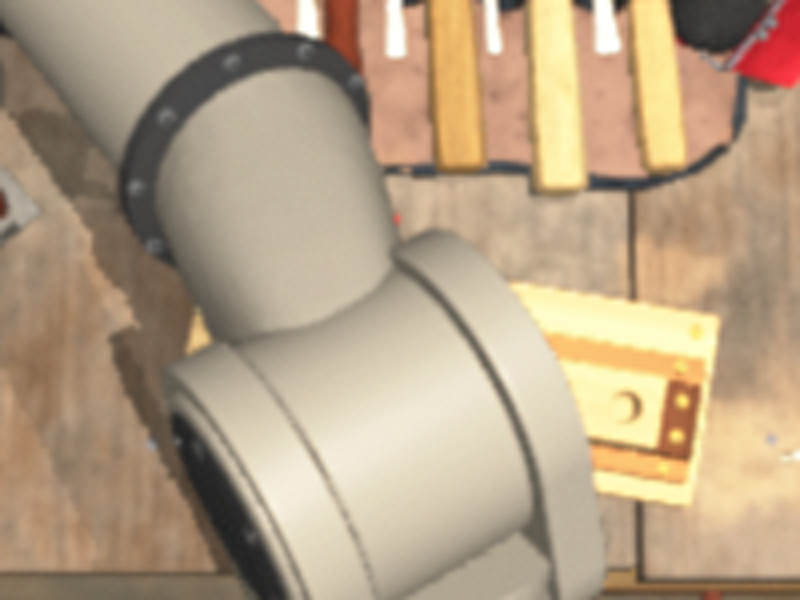

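>>> jog_arm --plan '[[[0,-0.006,0.035,0,0],[0,-0.007,0.035,0,0],[0,-0.007,0.035,0,0],[0,-0.007,0.035,0,0],[0,-0.007,0.035,0,0],[0,-0.006,0.035,0,0],[0,0,0.02,0,0],[0,0,0,0,0]]]'

```text
time: 9.22
tcp_pos: [0.6181, 0.0714, 0.1419]
eef_rot: [-0.541, -0.453, 0.544, -0.454]
force: [-0.6, -0.6, 1.0]
opening: 0.0005
```

```bash
python3 -c "
from st import *
rep([125,53,76])
c=snap('side','side5.png');im=c['image'][120:270,180:380]; cv2.imwrite('pics/side5z.png',cv2.resize(im,None,fx=4,fy=4,interpolation=cv2.INTER_CUBIC))
"
```

```text
t 9.22 tcp [0.6181 0.0714 0.1419] tray [128.5  44.9 141.9] F [-0.6 -0.6  1. ] open 0.0005
tool axes in tray (cols)
 [[-0.001  1.    -0.007]
 [-0.005 -0.007 -1.   ]
 [-1.    -0.001  0.005]] j [ 0.02  0.5  -0.32  1.74  0.19  0.94 -2.13]
need in tool axes mm [65.9 -3.5 -8.4]
```

View pics/side5z.png

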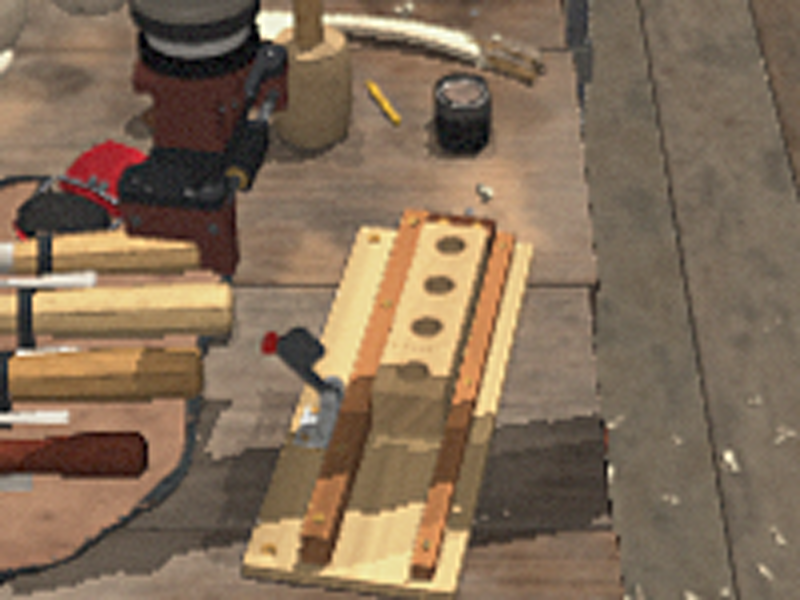

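>>> jog_arm --plan '[[[0.02,0,-0.008,0,0],[0.025,0,0,0,0],[0.015,0,0,0,0],[0.006,0,0,0,0],[0,0,0,0,0]]]'

```text
time: 9.68
tcp_pos: [0.6196, 0.0878, 0.0747]
eef_rot: [-0.539, -0.457, 0.541, -0.455]
force: [-1.0, 0.6, 0.9]
opening: 0.0007
```

```bash
python3 -c "
from st import *
rep([52,53,76])
c=snap('side','side6.png');im=c['image'][120:270,180:380]; cv2.imwrite('pics/side6z.png',cv2.resize(im,None,fx=4,fy=4,interpolation=cv2.INTER_CUBIC))
"
```

```text
t 9.68 tcp [0.6196 0.0878 0.0747] tray [127.2  61.3  74.7] F [-1.   0.6  0.9] open 0.0007
tool axes in tray (cols)
 [[-0.003  1.     0.002]
 [-0.001  0.002 -1.   ]
 [-1.    -0.003  0.001]] j [-0.01  0.58 -0.31  1.78  0.23  0.82 -2.17]
need in tool axes mm [ -1.  -75.2   8.1]
```

View pics/side6z.png

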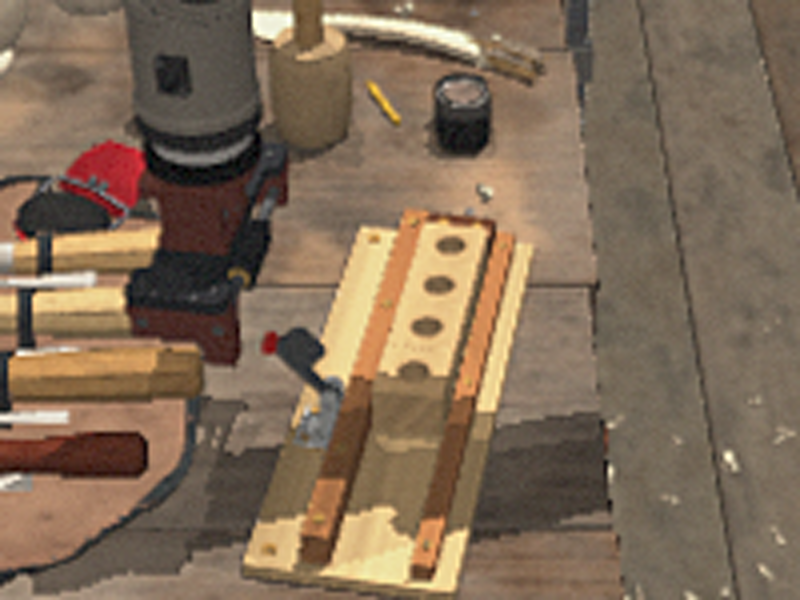

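>>> jog_arm --plan '[[[0,0,0.008,0,0],[0,-0.005,0,0,0],[0,-0.008,0,0,0],[0,-0.008,0,0,0],[0,-0.008,0,0,0],[0,-0.008,0,0,0]]]'

```text
time: 10.23
tcp_pos: [0.5822, 0.0851, 0.0768]
eef_rot: [0.541, 0.456, -0.54, 0.456]
force: [0.8, 0.9, 0.6]
opening: 0.0007
```

```bash
python3 -c "
from st import *
rep([52,53,76])
c=snap('side','side7.png');im=c['image'][120:270,180:380]; cv2.imwrite('pics/side7z.png',cv2.resize(im,None,fx=4,fy=4,interpolation=cv2.INTER_CUBIC))
"
```

```text
t 10.23 tcp [0.5822 0.0851 0.0768] tray [90.8 52.3 76.8] F [0.8 0.9 0.6] open 0.0007
tool axes in tray (cols)
 [[ 0.     1.     0.001]
 [ 0.     0.001 -1.   ]
 [-1.     0.    -0.   ]] j [-0.01  0.53 -0.32  1.87  0.23  0.78 -2.19]
need in tool axes mm [  0.8 -38.8  -0.7]
```

View pics/side7z.png

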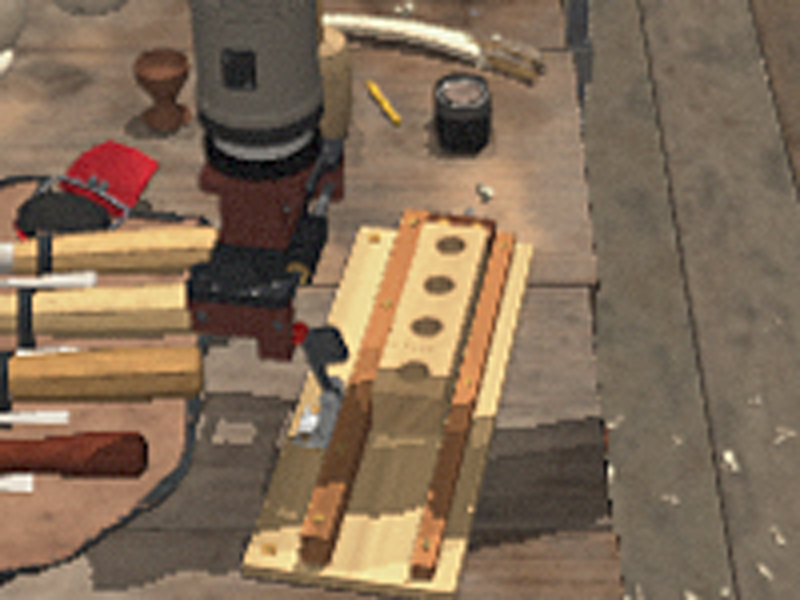

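The stop is swinging up ahead of the finger. I'll keep going.

>>> jog_arm --plan '[[[0,-0.008,0,0,0],[0,-0.008,0,0,0],[0,-0.008,0,0,0],[0,-0.008,0,0,0],[0,-0.004,0,0,0],[0,0,0,0,0]]]'

```text
time: 10.78
tcp_pos: [0.5464, 0.0911, 0.0763]
eef_rot: [-0.54, -0.456, 0.541, -0.456]
force: [0.1, 0.4, -0.1]
opening: 0.0
```

```bash
python3 -c "
from st import *
rep([52,53,76])
c=snap('side','side8.png');im=c['image'][120:270,180:380]; cv2.imwrite('pics/side8z.png',cv2.resize(im,None,fx=4,fy=4,interpolation=cv2.INTER_CUBIC))
"
```

```text
t 10.78 tcp [0.5464 0.0911 0.0763] tray [54.5 52.1 76.3] F [ 0.1  0.4 -0.1] open 0.0
tool axes in tray (cols)
 [[-0.001  1.     0.001]
 [-0.     0.001 -1.   ]
 [-1.    -0.001  0.   ]] j [-0.02  0.49 -0.32  1.95  0.22  0.74 -2.22]
need in tool axes mm [ 0.3 -2.5 -0.9]
```

View pics/side8z.png

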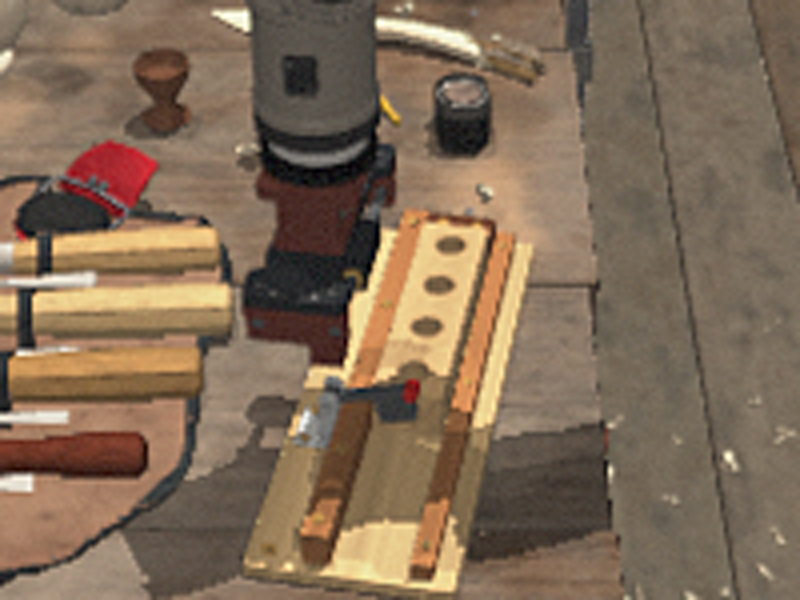

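>>> jog_arm --plan '[[[-0.02,0,0,0,0],[-0.03,0.01,0,0,0],[-0.03,0.03,0,0,0],[-0.01,0.03,-0.02,0,0],[0,0.03,-0.03,0,0],[0,0.03,-0.03,0,0],[0,0.03,-0.03,0,0],[0,0,0,0,0]]]'

```text
time: 11.5
tcp_pos: [0.7256, 0.1772, 0.1643]
eef_rot: [0.541, 0.457, -0.538, 0.456]
force: [-0.8, 0.5, 0.4]
opening: 0.0005
```

```bash
python3 -c "
from st import *
rep()
for n in ['top','side']:
    c=snap(n,n+'9.png'); y0=130 if n=='top' else 120; im=c['image'][y0:y0+150,180:380]; cv2.imwrite('pics/'+n+'9z.png',cv2.resize(im,None,fx=4,fy=4,interpolation=cv2.INTER_CUBIC))
    q=proj(c,w(p,[[-6.5,53,44],[0,20,48],[0,-130,48]])); print(n,np.round((q-[180,y0]+.5)*4-.5))
    for t in ['blank_1','flip_tip','flip_stop']: print(t,[(round(r['conf'],2),np.round((np.array(r['centre'])-[180,y0]+.5)*4-.5)) for r in trace(t,n)])
"
```

```text
t 11.5 tcp [0.7256 0.1772 0.1643] tray [216.6 167.3 164.3] F [-0.8  0.5  0.4] open 0.0005
tool axes in tray (cols)
 [[ 0.001  1.     0.004]
 [ 0.005  0.004 -1.   ]
 [-1.     0.001 -0.005]] j [-0.13  0.66 -0.32  1.39  0.21  1.11 -2.21]
top [[366. 374.]
 [413. 372.]
 [624. 406.]]
blank_1 []
flip_tip [(0.38, array([374., 308.]))]
flip_stop [(0.42, array([383., 316.]))]
side [[413. 406.]
 [412. 370.]
 [447. 244.]]
blank_1 [(0.77, array([457., 242.])), (0.72, array([443., 289.])), (0.57, array([435., 383.])), (0.54, array([431., 339.]))]
flip_tip [(0.47, array([378., 406.]))]
flip_stop []
```

View pics/side9z.png

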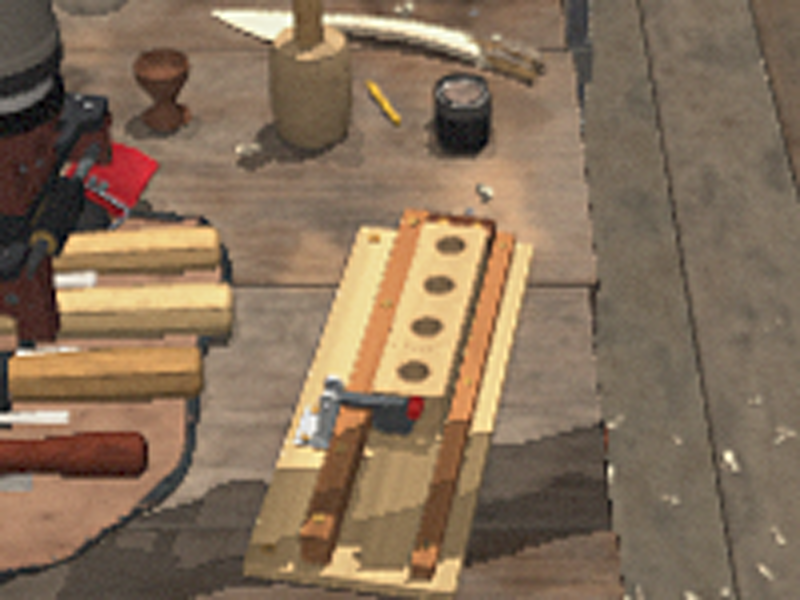

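View pics/top9z.png

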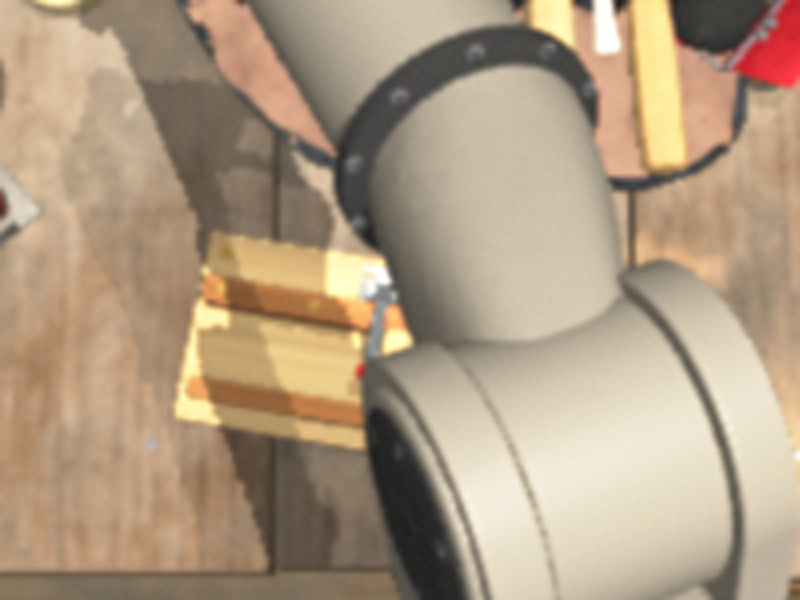

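```bash
python3 -c "
from rig import order
print(order.job_done())"
```

```text
the job is handed in; nothing more can be done
None
```

The row is home against the end stop, the flip stop is down in the channel behind the tail blank, and I handed the job in at about 12 s of the 38 s allowed.

- **Push:** I pushed only the tail blank's free face with the closed fingertips, about 50 mm, until the train stopped moving. The force rose from about 1.5 N to 8.6 N. I then backed off along the channel before lifting.
- **Flip stop:** I pushed it from behind with a fingertip until it passed upright and fell shut by itself. Then I moved the arm clear.

**Last checks:**
- In the side view, the first and tail candle holes are within about 1 mm of the home positions I worked out from the tray pose. No gaps show between the blanks.
- The red roll is at its predicted "down" spot in the side view. In the top view only its edge shows past the arm, and that agrees.
- The force reading was about zero with the arm clear. The mallet and tape measure look unmoved in the side view.
- The plane and sanding block were outside the final close-ups. I did not check them in a picture, but the arm's path stayed away from them.

**Weak or conflicting readings:**
- In the last pictures the detector put the flip tip 35 to 65 zoomed pixels off at low confidence (0.4 to 0.5), and it missed the blanks in the top view. I went by the pictures themselves.
- The arm hid the row from the top camera in the last picture. The end-stop contact therefore rests on the side view, the stall force and an earlier top view that showed the first blank against the stop.

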